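# Roll a solder reel up the dispenser's ramp into its roller seat

### The job

Load the blue-flanged solder reel into the bench dispenser: push it gently with your fingertips, without pinching or lifting it, up its sloping lane and over the front roller, until it sits on both rollers at the top and stays there by itself instead of rolling back. Push it steadily - no flicking, and do not let it run away down the ramp. Leave the orange-flanged reel at the foot of the other lane and do not disturb the pump, tin or tip cleaner beside the dispenser.

Things in the scene. Friction and masses are not known exactly. Their poses are not given: they have to be found in the camera images.
- blue_reel: Solder reel with blue flanges, lying on its rims; it rolls freely. Flanges 80 mm in diameter, 58 mm wide overall; the bright winding between them is 72 mm in diameter, 48 mm wide. 0.45 to 0.75 kg, smooth (friction 0.2). Pushed from behind at or below its axis with 1 to 4 N it rolls; pushed well above it may wedge. Origin: its centre; y is its axis, across the lane. Starts at the foot of either lane.
- orange_reel: A reel of the same size with orange flanges, at the foot of the other lane; it stays there.
- dispenser: Fixed grey steel two-lane reel dispenser, 290 mm long (x), 142 mm wide (y), low end nearest the robot; place and yaw vary. Origin: centre of its underside, on the bench; x points level up the lanes, y left, z up. Lane centre lines at y = +33 mm (left) and -33 mm (right), each 62 mm wide between 4 mm walls. End plate beyond the rollers: face at x = 135 mm, top 91 mm up.
- ramp: The lanes' dark steel deck, rising at 8 degrees, with their side walls. Origin: on the deck's face, 31 mm above the dispenser's origin; x up the slope, y left, z square to the deck. Deck from x = -138 to 33 mm; walls 23 mm high. Foot bar across the low end: 10 mm thick, axis at x = -115 mm, its top 16 mm above the deck. A reel's centre stays 40 mm (41 over the front roller) above the deck plane.
- front_roller_mid (a point): Middle of the axis of the front roller, at x = 50 mm of the dispenser, 29 mm above the bench. Free-turning steel roller, 20 mm in diameter, across both lanes at the deck's upper end and 1 mm proud of it. A reel whose centre is pushed past it drops about 7 mm into the seat between the rollers; short of it, the reel rolls back.
- rear_roller_mid (a point): Middle of the axis of the rear roller, the same size and height, at x = 100 mm of the dispenser. The side cheeks by the rollers are 68 mm high.
- nest_left (a point): Where the centre of a reel lies when seated on both rollers of the left lane (x = 75 mm of the dispenser, 72 mm above the bench).
- nest_right (a point): The same for the right lane.
- foot_left (a point): Where the centre of a reel lies when resting against the foot bar of the left lane (x = -85 mm of the dispenser, 59 mm above the bench).
- foot_right (a point): The same for the right lane.
- desolder_pump: Green desoldering pump lying loose on the bench on the right of the dispenser: 181 mm long, 26 mm high, 22 mm wide, white nose towards its +x. Origin: on the bench under the middle of the barrel. Leave it alone.
- flux_tin: Loose round tin, white with a yellow lid, 60 mm in diameter and 23 mm high, on the left of the dispenser. Origin: centre of its underside. Leave it alone.
- tip_cleaner: Loose black pot of brass wool, 72 mm in diameter and 45 mm high, on the left of the dispenser, farther on than the tin. Origin: centre of its underside. Leave it alone.
- board_holder: Fixed circuit-board holder, black bars and violet-blue jaws with a green board, on the bench at the left; 260 mm along its y, 85 mm high. Origin: on the bench under the middle of its long bar. Not part of the job.
Mind the look-alikes: they are no part of the job. What is shaped like the blue_reel but green or red is not meant.

How it is judged:
At the end, for the whole second after the job is handed in: The blue reel sits on both rollers at the top of its lane (centre within 6 mm of the seat, axis across the lane) and is at rest; the orange reel still rests at the foot of its lane (within 8 mm); pump, tin and tip cleaner are within 10 mm of where they were ((distance between blue_reel and nest_left below 0.006 m or distance between blue_reel and nest_right below 0.006 m) and angle between the y axis of blue_reel and the y axis of dispenser, either way round below 0.1 rad and linear speed of blue_reel below 0.02 m/s and angular speed of blue_reel below 0.5 rad/s and (distance between orange_reel and foot_left below 0.008 m or distance between orange_reel and foot_right below 0.008 m) and distance of each of desolder_pump, flux_tin, tip_cleaner from where it was at the start of the episode below 0.01 m); the robot touches nothing.
It fails at once if the blue reel is lifted more than 12 mm off the deck (z of blue_reel in the frame of ramp above 0.052 m).
It fails at once if the blue reel is pinched or forced: the fingers press on it with more than 20 N (contact force between the fingers and blue_reel above 20 N).
It fails at once if the blue reel is flicked or runs away: faster than 0.3 m/s on the ramp, before the front roller (linear speed of blue_reel above 0.3 m/s and x of blue_reel in the frame of ramp below 0.045 m).
It fails at once if the orange reel is moved more than 10 mm (distance of orange_reel from where it was at the start of the episode above 0.01 m).
It fails at once if the pump, the tin or the tip cleaner is moved more than 10 mm (distance of any of desolder_pump, flux_tin, tip_cleaner from where it was at the start of the episode above 0.01 m).
It also fails if it takes over 38 s, if anything falls off the work surface, if the arm or the gripper's body presses on something with over 40 N, if the wrist force passes 120 N, or if a joint passes its speed limit or range.

### The arm

A 6-joint arm with a two-finger parallel gripper is mounted at the origin on the work surface. World frame = base frame: x ahead of the robot, y to its left, z up, the work surface at z = 0. Lengths are in m, angles in rad, forces in N, time in s.
With the tool pointing down it reaches from about 0.3 to 0.875 m from the base axis. Payload 6.4 kg.
Tool frame: the origin (TCP) lies at the very end of the fingers, on their centre line; the grasp point (between the pads) lies 19 mm behind it; z points along the fingers, y is the line along which they close (so a half turn about z gives the same grasp; the last joint's range is limited). The gripper opens to 88 mm and grips with 3 to 60 N. Pads are 18 mm wide; open, the fingers measure 123 mm over their backs; the gripper's body (75 mm by 187 mm) begins 45 mm behind the grasp point.
Start: joints at [-1.382, 0.181, 1.607, -0, 1.354, -0.206], TCP at [0.221, -0.531, 0.239] pointing down, gripper open.
Joint ranges: [-2.99, 2.99], [-0.89, 2.07], [0.3, 2.58], [-1.14, 4.28], [0, 2.63], [-3.12, 3.12]. Speed limits (rad/s): [2.57, 2.57, 3.01, 3.14, 3.14, 3.14].

### API

Orientations are given as a unit quaternion [w, x, y, z].
In Python, from station import ctrl gives the robot as it stands.
- The arm moves only by the tool play_rows, never from a script. Its argument "motion" is a list of rows, each an object of numbers: "x", "y", "z": the shift along the tool's x, y, z in mm; "ax", "ay", "az": the turn, a rotation vector about the tool's x, y, z in rad; "claw": the finger opening in mm, from 0 to 88.1. In form: [{"x": .., "y": .., "z": .., "ax": .., "ay": .., "az": .., "claw": ..}, ...]. A call has 1 to 20 rows; each row shifts and turns the commanded pose from where the row before left it, along the tool's axes as they then stand; what a row does not reach is not made up. A row lasts 1/10 s, in which the tool goes at most 50 mm and 8.59 degrees, less where a joint would pass 70% of its speed; a pose out of reach is approached as far as the arm can. A call with a gripper value outside its range is refused whole. The fingers move at their own pace and stop on an object; "squeeze" is the grip in N (left out, the last holds). Time passes only in rows, so rows that do not move let the fingers close. It gives the time, the measured TCP pose, the force, the opening and the grip force at its end, in the units of the state.
- ctrl.get_state(): the state, without advancing time (a new reading comes with each control period).
- ctrl.get_image(name): name is "scene" or "top" or "wrist"; returns a dict with "img" (384x512x3 uint8, red, green, blue), "K" (3x3 intrinsics, pixels), "pose" (4x4, takes a point from camera to world coordinates). Camera axes: x right, y up, looking along -z (the intrinsics and any distortion apply to the point x, -y, -z); pixel columns grow to the right and rows downward; lengths in m; the calibration is good to about 2 mm. A picture is of the moment at which its call begins. There is no depth.
- ctrl.close_job(): hands the job in; it is judged then, once.
The state is a dict: "t": time; "joint_pos": joint angles; "joint_vel": joint speeds; "joint_efforts": joint torques, N m; "tool_pos": TCP position; "tcp_rot": TCP orientation; "force": force on the tool from outside, world axes, zero at the start; "ft_torque": the same for the moment, N m; "finger_gap": finger opening in m; "grip_force": force on a finger pad.
Only numpy, scipy, OpenCV 4.12 (cv2) and the standard library are available. Lean on these libraries where they do the work, as an engineer would, in place of code of your own. Each camera call takes 0.05 s, during which the arm holds its last target. There are 200 camera calls.

## Working session

There is one attempt and no reset: what is moved stays moved. The work goes in short steps, Python scripts to look and compute and a tool call to move; the robot and the scene stay as the last step left them, time stands still between calls to the robot, and variables do not carry over. Pictures are saved under pics/ and viewed, at most 12 in all, crops included, and the job is handed in when it is done.

Besides the shell and the picture viewer there is one more tool, called after "Emit:" as name(argument=value, ...), one argument or row to a line, values as JSON. play_rows: Moves the arm, as the interface text tells. Its arguments: {"type":"object","properties":{"motion":{"type":"array"},"squeeze":{"type":"number"}},"required":["motion"]}

```bash
mkdir -p pics; python3 - <<'E'
from station import ctrl
import cv2,numpy as np,pickle
D={}
for n in("top","scene"):
    d=ctrl.get_image(n);D[n]=d;cv2.imwrite(f"pics/{n}0.png",d["img"][...,::-1]);print(n,d["K"].tolist(),np.round(d["pose"],3).tolist(),[k for k in d])
pickle.dump(D,open("d0.pkl","wb"))
s=ctrl.get_state();print(s)
E
```

```text
top [[352.93088479637277, 0.0, 259.21925876242284], [0.0, 352.93088479637277, 187.54862514016912], [0.0, 0.0, 1.0]] [[-0.024, 0.988, -0.153, 0.412], [-1.0, -0.027, -0.014, 0.146], [-0.018, 0.153, 0.988, 0.845], [0.0, 0.0, 0.0, 1.0]] ['img', 'K', 'pose']
scene [[476.3182118244117, 0.0, 256.44265650281193], [0.0, 476.3182118244117, 188.9541606380217], [0.0, 0.0, 1.0]] [[-0.608, -0.54, 0.582, 1.202], [0.794, -0.415, 0.445, 0.684], [0.002, 0.732, 0.681, 0.872], [0.0, 0.0, 0.0, 1.0]] ['img', 'K', 'pose']
{'t': 0.1, 'joint_pos': array([-1.38229321e+00,  1.81470415e-01,  1.60787108e+00,  1.72780181e-05,
        1.35379251e+00, -2.06317569e-01]), 'joint_vel': array([ 1.54111428e-03, -1.05213352e-03, -5.54211528e-05,  3.75281520e-04,
        6.86685647e-04,  4.94121920e-04]), 'joint_efforts': array([ 1.17357842e-03, -4.34820271e+01, -3.42694616e+01,  7.03414902e-02,
        3.41072911e-02, -3.87014086e-05]), 'tool_pos': array([ 0.22109262, -0.53029277,  0.23791601]), 'tcp_rot': array([-7.70569931e-04,  9.80577851e-01,  1.96128743e-01,  1.52991180e-05]), 'force': array([ 0.65810928,  0.70114952, -0.0530174 ]), 'ft_torque': array([-0.05169824, -0.03583668, -0.05511715]), 'grip_force': 0.0, 'finger_gap': 0.08828873939046292}
```

View pics/top0.png

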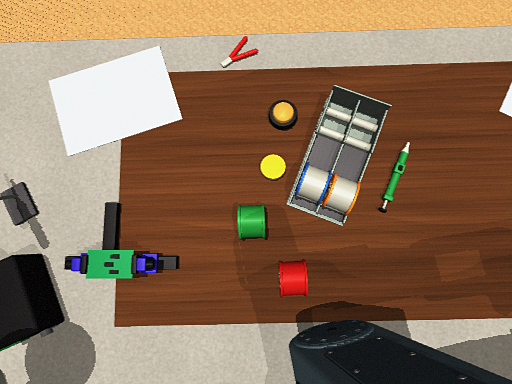

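View pics/scene0.png

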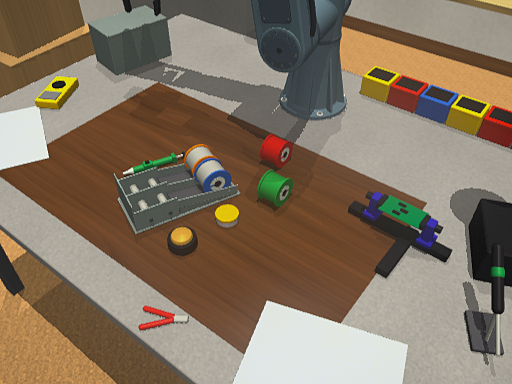

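View crop.

The top view shows the blue reel in the left lane, around (312,183), and orange in the right, around (342,193). The dispenser's low end is at (289,205)-(342,225) and its end plate at (335,86)-(391,105). Next is an enlarged crop to get the corners.

```bash
python3 - <<'E'
import cv2,pickle
D=pickle.load(open("d0.pkl","rb"))
c=D["top"]["img"][80:230,280:400,::-1]
cv2.imwrite("pics/crop0.png",cv2.resize(c,None,fx=4,fy=4,interpolation=cv2.INTER_CUBIC))
E
```

```text
(no output)
```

View pics/crop0.png

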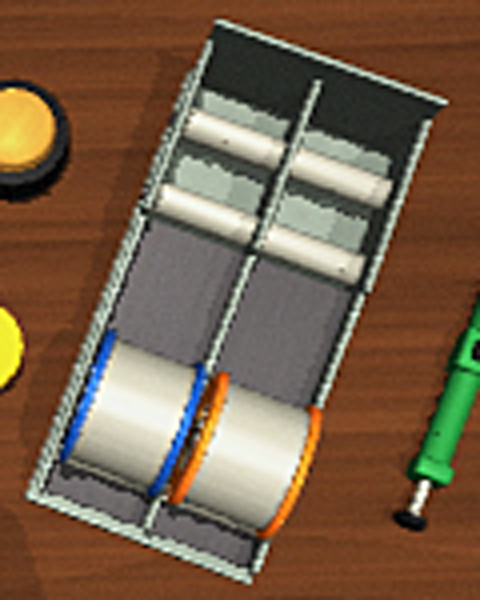

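```bash
cat > h.py <<'E'
import numpy as np,cv2,pickle
def ray(d,uv,z):
    K,P=np.array(d["K"]),np.array(d["pose"]);uv=np.atleast_2d(uv)
    r=np.c_[(uv[:,0]-K[0,2])/K[0,0],-(uv[:,1]-K[1,2])/K[1,1],-np.ones(len(uv))]@P[:3,:3].T
    o=P[:3,3];return (o+r*((z-o[2])/r[:,2])[:,None])[:,:2]
def proj(d,X):
    K,P=np.array(d["K"]),np.array(d["pose"]);c=(np.atleast_2d(X)-P[:3,3])@P[:3,:3]
    return np.c_[K[0,0]*c[:,0]/-c[:,2]+K[0,2],K[1,1]*-c[:,1]/-c[:,2]+K[1,2]]
E
python3 - <<'E'
from h import *
D=pickle.load(open("d0.pkl","rb"));t=D["top"]
f=lambda a:np.array(a)/4+[279.6,79.6]
pl=ray(t,f([(217,22),(445,103)]),.091)
fr=ray(t,f([(162,197),(362,268)]),.036); rr=ray(t,f([(187,125),(390,190)]),.036)
lo=ray(t,f([(30,495),(250,578)]),.035)
for n,a in zip(("plate","front","rear","low"),(pl,fr,rr,lo)):
    v=a[0]-a[1];print(n,a.round(4).tolist(),"mid",a.mean(0).round(4),"w",np.linalg.norm(v).round(4),"yaw",np.degrees(np.arctan2(-v[0],v[1])).round(2))
print("front-rear",rr.mean(0)-fr.mean(0))
for d,nm in((t,"top"),(D["scene"],"scene")):
  hsv=cv2.cvtColor(d["img"],cv2.COLOR_RGB2HSV)
  for n,l,h in(("blue",(105,150,60),(125,255,255)),("orange",(8,170,120),(18,255,255))):
    m=cv2.inRange(hsv,l,h);k,_,st,c=cv2.connectedComponentsWithStats(m)
    for i in range(1,k):
        if st[i,4]>25 : print(nm,n,st[i].tolist(),c[i].round(1))
E
```

```text
plate [[0.7581, -0.0171], [0.7062, -0.1409]] mid [ 0.7322 -0.079 ] w 0.1342 yaw -22.74
front [[0.6745, 0.0097], [0.6277, -0.1052]] mid [ 0.6511 -0.0477] w 0.1241 yaw -22.16
rear [[0.7187, -0.0074], [0.6747, -0.1251]] mid [ 0.6967 -0.0663] w 0.1256 yaw -20.51
low [[0.499, 0.0943], [0.4482, -0.029]] mid [0.4736 0.0326] w 0.1334 yaw -22.35
front-rear [ 0.04564646 -0.01852939]
top blue [295, 163, 14, 32, 77] [301.6 177.9]
top blue [317, 171, 15, 33, 85] [324.8 187.5]
top blue [71, 253, 16, 20, 139] [ 76.3 263. ]
top blue [136, 253, 21, 20, 265] [145.9 262.9]
top orange [173, 81, 18, 2, 29] [181.8  81.6]
top orange [324, 80, 72, 5, 131] [358.5  81.7]
top orange [174, 85, 32, 5, 65] [187.6  87.2]
top orange [273, 103, 21, 20, 69] [282.7 115.7]
top orange [172, 124, 93, 8, 232] [226.  127.8]
top orange [266, 124, 11, 6, 28] [270.1 127.1]
top orange [215, 126, 85, 12, 211] [259.  133.4]
top orange [200, 148, 100, 6, 275] [249.  151.1]
top orange [122, 157, 21, 3, 39] [132.9 158.5]
top orange [368, 163, 23, 4, 72] [379.5 164.7]
top orange [406, 162, 21, 4, 49] [414.6 163.8]
top orange [122, 1
[... 1159 characters left out ...]
, 29, 5, 75] [402.  240.5]
top orange [211, 270, 27, 3, 52] [225.3 271.2]
top orange [117, 274, 126, 21, 957] [188.6 285.6]
top orange [116, 297, 41, 4, 89] [135.4 298.5]
top orange [168, 297, 46, 4, 71] [191.  299.1]
top orange [225, 296, 25, 3, 41] [237.  296.8]
scene blue [420, 85, 38, 21, 207] [439.   96.7]
scene blue [194, 159, 27, 21, 53] [202.9 165.2]
scene blue [203, 170, 28, 22, 184] [215.6 179.4]
scene blue [371, 192, 11, 9, 61] [376.3 195.9]
scene blue [363, 210, 11, 9, 40] [368.1 213.9]
scene blue [426, 218, 12, 12, 76] [431.8 223. ]
scene blue [416, 234, 21, 15, 109] [426.6 241. ]
scene orange [184, 144, 27, 24, 88] [193.5 151. ]
scene orange [192, 155, 26, 22, 83] [201.  162.1]
```

```bash
python3 - <<'E'
from h import *
D=pickle.load(open("d0.pkl","rb"));t=D["top"]
print("blue",ray(t,[[301.6,177.9],[324.8,187.5]],.059),"orange L",ray(t,[[329.6,189.8]],.059))
a=np.radians(-22.8);ex=np.array([np.cos(a),np.sin(a)]);ey=np.array([-ex[1],ex[0]])
o=np.array([.605,-.026])
W=lambda x,y,z:[*(o+x*ex+y*ey),z]
print("foot",W(-.085,.033,.059),"nest",W(.075,.033,.072))
im=t["img"][...,::-1].copy()
for d,nm,(u0,v0,w,h) in((t,"top",(280,80,120,150)),(D["scene"],"scene",(110,130,135,105))):
    s=4;c=cv2.resize(d["img"][v0:v0+h,u0:u0+w,::-1],None,fx=s,fy=s,interpolation=cv2.INTER_CUBIC)
    P=[W(-.085,.033+k,.099) for k in(-.029,.029)]+[W(.05,y,.039) for y in(-.064,0,.064)]+[W(.1,y,.039) for y in(-.064,0,.064)]+[W(.135,y,.091) for y in(-.071,.071)]+[W(.0,y,.054) for y in(-.066,0,.066)]+[W(-.085,-.033+k,.099) for k in(-.029,.029)]+[W(-.085,.062,.059)]
    for p in proj(d,P): cv2.drawMarker(c,tuple(int(q) for q in ((p-[u0,v0])*s+1.5)),(255,0,255),cv2.MARKER_CROSS,10,1)
    cv2.imwrite(f"pics/chk_{nm}.png",c)
a,b=cv2.imread("pics/chk_top.png"),cv2.imread("pics/chk_scene.png")
k=600/(a.shape[0]); H=np.zeros((600,800,3),np.uint8)
b=cv2.resize(b,(320,249)); 
cv2.imwrite("pics/chk_scene.png",cv2.imread("pics/chk_scene.png"))
E
```

```text
blue [[0.55328289 0.06102761]
 [0.52994758 0.00994058]] orange L [[ 5.24439723e-01 -5.21376075e-04]]
foot [np.float64(0.5394296464678968), np.float64(0.037360308850849275), 0.059] nest [np.float64(0.6869277507220569), np.float64(-0.024642184981487205), 0.072]
```

View pics/chk_top.png

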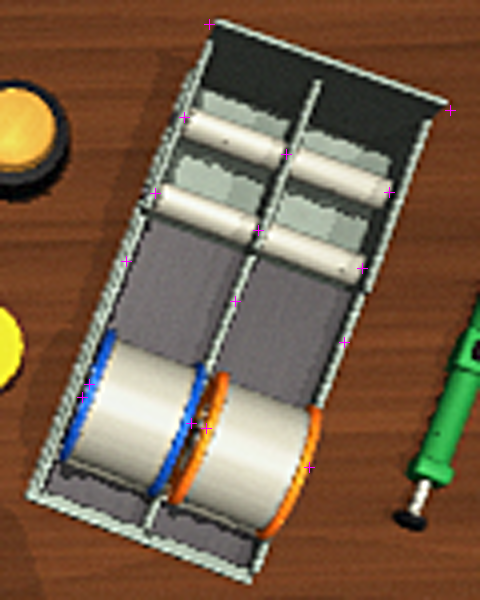

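View pics/chk_scene.png

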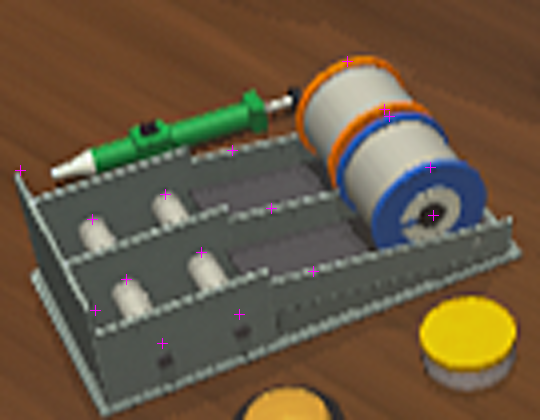

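The projected markers land within about 3 mm of the reel flanges, rollers and middle wall in both views, so the pose is good: yaw about -23.3° and the blue reel near (0.540, 0.0365). Now I move behind the reel, high up, with the fingers closed.

Emit:
play_rows(
  motion=[
    {"x": 23.4,"y": -22.4,"claw": 0},
    {"x": 23.4,"y": -22.4,"claw": 0},
    {"x": 23.4,"y": -22.4,"claw": 0},
    {"x": 23.4,"y": -22.4,"claw": 0},
    {"x": 23.4,"y": -22.4,"claw": 0},
    {"x": 23.4,"y": -22.4,"claw": 0},
    {"x": 23.4,"y": -22.4,"claw": 0},
    {"x": 23.4,"y": -22.4,"claw": 0},
    {"x": 23.4,"y": -22.4,"claw": 0},
    {"x": 23.4,"y": -22.4,"claw": 0},
    {"x": 23.4,"y": -22.4,"claw": 0},
    {"x": 23.4,"y": -22.4,"claw": 0},
    {"x": 23.4,"y": -22.4,"claw": 0},
    {"x": 23.4,"y": -22.4,"claw": 0},
    {"x": 23.4,"y": -22.4,"claw": 0},
    {"x": 23.4,"y": -22.4,"claw": 0},
    {"x": 23.4,"y": -22.4,"claw": 0},
    {"x": 23.4,"y": -22.4,"claw": 0},
    {"x": 23.4,"y": -22.4,"claw": 0},
    {"x": 23.4,"y": -22.4,"claw": 0},
  ],
)

```text
validation failed for argument at $.mo...
```

Emit:
play_rows(
  motion=[
    {"az": 0.134},
    {"az": 0.134},
    {"az": 0.134},
    {"az": 0.134},
    {"az": 0.134},
    {"az": 0.134},
    {},
    {},
  ],
)

```text
validation failed for argument at $.mo...
```

```bash
cat >> h.py <<'E'
from scipy.spatial.transform import Rotation as R
YAW=np.radians(-23.3);EX=np.array([np.cos(YAW),np.sin(YAW)]);EY=np.array([-EX[1],EX[0]])
F=np.array([.540,.0365])  # reel centre at foot = dispenser (-85, 33)
def rep(s):
    M=R.from_quat(np.roll(s["tcp_rot"],-1)).as_matrix();d=s["tool_pos"][:2]-F
    print("t",s["t"],"disp x,y mm",d@EX*1e3-85,d@EY*1e3+33,"z",s["tool_pos"][2],"yaw",np.degrees(np.arctan2(M[1,0],M[0,0])),"tz",M[:,2].round(4),"F",s["force"].round(2),"gap",s["finger_gap"])
E
python3 - <<'E'
from h import *
from station import ctrl
rep(ctrl.get_state())
d=ctrl.get_image("wrist");cv2.imwrite("pics/w1.png",d["img"][...,::-1])
E
```

```text
t 0.1 disp x,y mm -153.7070001890335 -613.711144653545 z 0.23791601179239927 yaw 22.621330800863543 tz [-3.0e-04  1.5e-03 -1.0e+00] F [ 0.66  0.7  -0.05] gap 0.08828873939046292
```

View pics/w1.png

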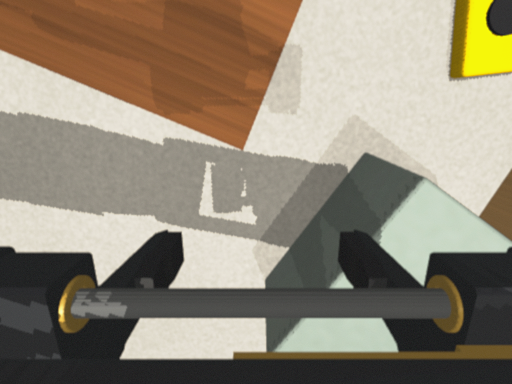

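The wrist view shows only bare bench: the arm hasn't moved because the call was refused. Every row probably needs all its keys, so I'll try again with them filled in.

Emit:
play_rows(
  motion=[
    {"x": 23.4,"y": -22.4,"z": 0,"ax": 0,"ay": 0,"az": 0,"claw": 0},
    {"x": 23.4,"y": -22.4,"z": 0,"ax": 0,"ay": 0,"az": 0,"claw": 0},
    {"x": 23.4,"y": -22.4,"z": 0,"ax": 0,"ay": 0,"az": 0,"claw": 0},
    {"x": 23.4,"y": -22.4,"z": 0,"ax": 0,"ay": 0,"az": 0,"claw": 0},
    {"x": 23.4,"y": -22.4,"z": 0,"ax": 0,"ay": 0,"az": 0,"claw": 0},
    {"x": 23.4,"y": -22.4,"z": 0,"ax": 0,"ay": 0,"az": 0,"claw": 0},
    {"x": 23.4,"y": -22.4,"z": 0,"ax": 0,"ay": 0,"az": 0,"claw": 0},
    {"x": 23.4,"y": -22.4,"z": 0,"ax": 0,"ay": 0,"az": 0,"claw": 0},
    {"x": 23.4,"y": -22.4,"z": 0,"ax": 0,"ay": 0,"az": 0,"claw": 0},
    {"x": 23.4,"y": -22.4,"z": 0,"ax": 0,"ay": 0,"az": 0,"claw": 0},
    {"x": 23.4,"y": -22.4,"z": 0,"ax": 0,"ay": 0,"az": 0,"claw": 0},
    {"x": 23.4,"y": -22.4,"z": 0,"ax": 0,"ay": 0,"az": 0,"claw": 0},
    {"x": 23.4,"y": -22.4,"z": 0,"ax": 0,"ay": 0,"az": 0,"claw": 0},
    {"x": 23.4,"y": -22.4,"z": 0,"ax": 0,"ay": 0,"az": 0,"claw": 0},
    {"x": 23.4,"y": -22.4,"z": 0,"ax": 0,"ay": 0,"az": 0,"claw": 0},
    {"x": 23.4,"y": -22.4,"z": 0,"ax": 0,"ay": 0,"az": 0,"claw": 0},
    {"x": 23.4,"y": -22.4,"z": 0,"ax": 0,"ay": 0,"az": 0,"claw": 0},
    {"x": 23.4,"y": -22.4,"z": 0,"ax": 0,"ay": 0,"az": 0,"claw": 0},
    {"x": 23.4,"y": -22.4,"z": 0,"ax": 0,"ay": 0,"az": 0,"claw": 0},
    {"x": 23.4,"y": -22.4,"z": 0,"ax": 0,"ay": 0,"az": 0,"claw": 0},
  ],
)

```text
t: 2.15
tool_pos: [0.481, 0.0642, 0.2385]
tcp_rot: [0.0, 0.981, 0.196, -0.0]
force: [0.2, -0.8, 0.2]
finger_gap: 0.0005
grip_force: 0.0
```

Emit:
play_rows(
  motion=[
    {"x": 0,"y": 0,"z": 0,"ax": 0,"ay": 0,"az": 0.134,"claw": 0},
    {"x": 0,"y": 0,"z": 0,"ax": 0,"ay": 0,"az": 0.134,"claw": 0},
    {"x": 0,"y": 0,"z": 0,"ax": 0,"ay": 0,"az": 0.134,"claw": 0},
    {"x": 0,"y": 0,"z": 0,"ax": 0,"ay": 0,"az": 0.134,"claw": 0},
    {"x": 0,"y": 0,"z": 0,"ax": 0,"ay": 0,"az": 0.134,"claw": 0},
    {"x": 0,"y": 0,"z": 0,"ax": 0,"ay": 0,"az": 0.131,"claw": 0},
    {"x": 0,"y": 0,"z": 0,"ax": 0,"ay": 0,"az": 0,"claw": 0},
  ],
)

```text
t: 2.85
tool_pos: [0.4807, 0.0628, 0.2385]
tcp_rot: [0.0, 0.979, -0.202, -0.0]
force: [-0.2, 0.2, 0.8]
finger_gap: 0.0006
grip_force: 0.0
```

```bash
python3 - <<'E'
from h import *
from station import ctrl
rep(ctrl.get_state())
d=ctrl.get_image("wrist");cv2.imwrite("pics/w2.png",d["img"][...,::-1]);pickle.dump(d,open("w2.pkl","wb"))
hsv=cv2.cvtColor(d["img"],cv2.COLOR_RGB2HSV);m=cv2.inRange(hsv,(105,150,60),(125,255,255))
k,_,st,c=cv2.connectedComponentsWithStats(m)
for i in range(1,k):
    if st[i,4]>60: print(st[i],c[i],ray(d,[c[i]],.059))
E
```

```text
t 2.85 disp x,y mm -149.88932598893865 33.66896467303717 z 0.2384645541378539 yaw -23.338186931347707 tz [-5.e-04  1.e-04 -1.e+00] F [-0.2   0.23  0.78] gap 0.0005984278574503738
[230  77   7  31 102] [232.94117647  89.78431373] [[0.57665259 0.05359801]]
[284  77   7  38 119] [287.42016807  91.43697479] [[5.51981174e-01 4.90249024e-04]]
[231 120   9  32 113] [234.2300885  137.71681416] [[0.53002088 0.07365048]]
[282 123   8  29 110] [286.38181818 138.4       ] [[0.50610563 0.0200094 ]]
[ 42 318  52  42 865] [ 66.3849711  333.16878613] [[0.37761163 0.40338187]]
```

View pics/w2.png

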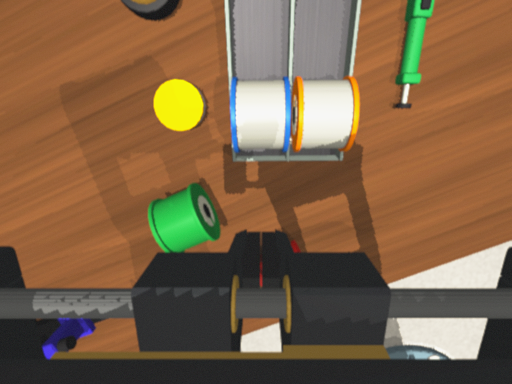

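The wrist view shows the lane straight up the picture (middle wall at u≈291) and the blue reel centred at u≈260, v≈114. The finger centre line is at u≈262, so it lines up; the measured reel centre of (0.541, 0.037) agrees. Next I descend behind it.

Emit:
play_rows(
  motion=[
    {"x": 0,"y": 0,"z": 18.8,"ax": 0,"ay": 0,"az": 0,"claw": 0},
    {"x": 0,"y": 0,"z": 18.8,"ax": 0,"ay": 0,"az": 0,"claw": 0},
    {"x": 0,"y": 0,"z": 18.8,"ax": 0,"ay": 0,"az": 0,"claw": 0},
    {"x": 0,"y": 0,"z": 18.8,"ax": 0,"ay": 0,"az": 0,"claw": 0},
    {"x": 0,"y": 0,"z": 18.8,"ax": 0,"ay": 0,"az": 0,"claw": 0},
    {"x": 0,"y": 0,"z": 18.8,"ax": 0,"ay": 0,"az": 0,"claw": 0},
    {"x": 0,"y": 0,"z": 18.8,"ax": 0,"ay": 0,"az": 0,"claw": 0},
    {"x": 0,"y": 0,"z": 18.8,"ax": 0,"ay": 0,"az": 0,"claw": 0},
    {"x": 0,"y": 0,"z": 18.8,"ax": 0,"ay": 0,"az": 0,"claw": 0},
    {"x": 0,"y": 0,"z": 18.8,"ax": 0,"ay": 0,"az": 0,"claw": 0},
    {"x": 0,"y": 0,"z": 0,"ax": 0,"ay": 0,"az": 0,"claw": 0},
  ],
)

```text
t: 4.0
tool_pos: [0.4787, 0.063, 0.0484]
tcp_rot: [0.0, 0.98, -0.2, -0.003]
force: [-0.1, -0.6, -0.6]
finger_gap: 0.0004
grip_force: 0.0
```

Emit:
play_rows(
  motion=[
    {"x": 2,"y": 0,"z": 0,"ax": 0,"ay": 0,"az": 0,"claw": 0},
    {"x": 2,"y": 0,"z": 0,"ax": 0,"ay": 0,"az": 0,"claw": 0},
    {"x": 2,"y": 0,"z": 0,"ax": 0,"ay": 0,"az": 0,"claw": 0},
    {"x": 2,"y": 0,"z": 0,"ax": 0,"ay": 0,"az": 0,"claw": 0},
    {"x": 2,"y": 0,"z": 0,"ax": 0,"ay": 0,"az": 0,"claw": 0},
    {"x": 2,"y": 0,"z": 0,"ax": 0,"ay": 0,"az": 0,"claw": 0},
    {"x": 2,"y": 0,"z": 0,"ax": 0,"ay": 0,"az": 0,"claw": 0},
    {"x": 2,"y": 0,"z": 0,"ax": 0,"ay": 0,"az": 0,"claw": 0},
    {"x": 2,"y": 0,"z": 0,"ax": 0,"ay": 0,"az": 0,"claw": 0},
    {"x": 2,"y": 0,"z": 0,"ax": 0,"ay": 0,"az": 0,"claw": 0},
    {"x": 2,"y": 0,"z": 0,"ax": 0,"ay": 0,"az": 0,"claw": 0},
    {"x": 2,"y": 0,"z": 0,"ax": 0,"ay": 0,"az": 0,"claw": 0},
  ],
)

```text
t: 5.2
tool_pos: [0.5026, 0.0534, 0.0505]
tcp_rot: [-0.0, 0.979, -0.202, -0.001]
force: [-1.4, 1.1, 0.7]
finger_gap: 0.0006
grip_force: 0.9
```

```bash
cat > look.py <<'E'
from h import *
from station import ctrl
rep(ctrl.get_state())
d=ctrl.get_image("top")
cv2.imwrite("pics/top_now.png",cv2.resize(d["img"][80:230,270:410,::-1],None,fx=4,fy=4))
hsv=cv2.cvtColor(d["img"],cv2.COLOR_RGB2HSV);m=cv2.inRange(hsv,(105,150,60),(125,255,255));m[:,:250]=0
k,_,st,c=cv2.connectedComponentsWithStats(m)
for i in range(1,k):
    if st[i,4]>15: p=ray(d,[c[i]],.063)[0]; print(st[i],c[i],"disp",(p-F)@EX*1e3-85,(p-F)@EY*1e3+33)
E
python3 look.py
```

```text
t 5.2 disp x,y mm -126.03023706109359 33.678744070706436 z 0.05051609366069881 yaw -23.27271630898339 tz [-1.e-03  2.e-04 -1.e+00] F [-1.37  1.05  0.68] gap 0.0006289711221522164
```

Light contact, about 1.7 N. Pushing up the slope at 30 mm/s.

Emit:
play_rows(
  motion=[
    {"x": 2,"y": 0,"z": -0.28,"ax": 0,"ay": 0,"az": 0,"claw": 0},
    {"x": 3,"y": 0,"z": -0.42,"ax": 0,"ay": 0,"az": 0,"claw": 0},
    {"x": 3,"y": 0,"z": -0.42,"ax": 0,"ay": 0,"az": 0,"claw": 0},
    {"x": 3,"y": 0,"z": -0.42,"ax": 0,"ay": 0,"az": 0,"claw": 0},
    {"x": 3,"y": 0,"z": -0.42,"ax": 0,"ay": 0,"az": 0,"claw": 0},
    {"x": 3,"y": 0,"z": -0.42,"ax": 0,"ay": 0,"az": 0,"claw": 0},
    {"x": 3,"y": 0,"z": -0.42,"ax": 0,"ay": 0,"az": 0,"claw": 0},
    {"x": 3,"y": 0,"z": -0.42,"ax": 0,"ay": 0,"az": 0,"claw": 0},
    {"x": 3,"y": 0,"z": -0.42,"ax": 0,"ay": 0,"az": 0,"claw": 0},
    {"x": 3,"y": 0,"z": -0.42,"ax": 0,"ay": 0,"az": 0,"claw": 0},
  ],
)

```text
t: 6.25
tool_pos: [0.5298, 0.0417, 0.0548]
tcp_rot: [-0.0, 0.979, -0.202, -0.0]
force: [-1.0, 1.1, 0.5]
finger_gap: 0.0005
grip_force: 0.9
```

```bash
python3 look.py
```

```text
t 6.25 disp x,y mm -96.46444011470044 33.757869435496794 z 0.054787843556362334 yaw -23.275588549340704 tz [-1.e-04  0.e+00 -1.e+00] F [-1.    1.14  0.47] gap 0.0004708779793511397
```

View pics/top_now.png

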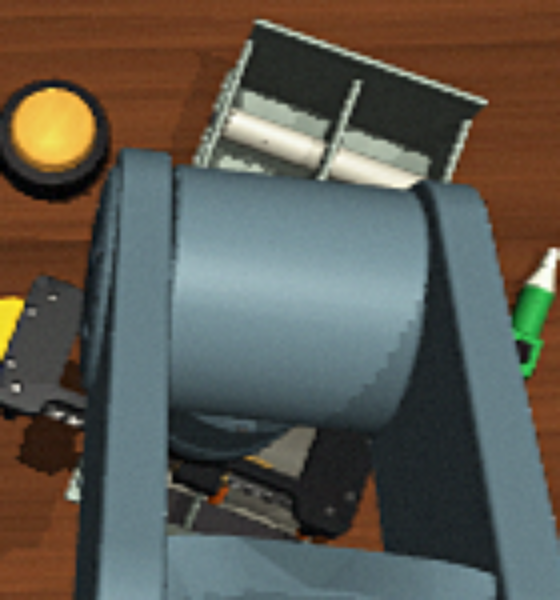

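The arm hides the reel in the top view; only the rear roller and the tip cleaner at (55,130) show, and the tip cleaner hasn't moved. The push force is steady at 1.5 N, so I continue.

Emit:
play_rows(
  motion=[
    {"x": 2,"y": 0,"z": -0.28,"ax": 0,"ay": 0,"az": 0,"claw": 0},
    {"x": 3,"y": 0,"z": -0.42,"ax": 0,"ay": 0,"az": 0,"claw": 0},
    {"x": 3,"y": 0,"z": -0.42,"ax": 0,"ay": 0,"az": 0,"claw": 0},
    {"x": 3,"y": 0,"z": -0.42,"ax": 0,"ay": 0,"az": 0,"claw": 0},
    {"x": 3,"y": 0,"z": -0.42,"ax": 0,"ay": 0,"az": 0,"claw": 0},
    {"x": 3,"y": 0,"z": -0.42,"ax": 0,"ay": 0,"az": 0,"claw": 0},
    {"x": 3,"y": 0,"z": -0.42,"ax": 0,"ay": 0,"az": 0,"claw": 0},
    {"x": 3,"y": 0,"z": -0.42,"ax": 0,"ay": 0,"az": 0,"claw": 0},
    {"x": 3,"y": 0,"z": -0.42,"ax": 0,"ay": 0,"az": 0,"claw": 0},
    {"x": 3,"y": 0,"z": -0.42,"ax": 0,"ay": 0,"az": 0,"claw": 0},
    {"x": 3,"y": 0,"z": -0.42,"ax": 0,"ay": 0,"az": 0,"claw": 0},
    {"x": 3,"y": 0,"z": -0.42,"ax": 0,"ay": 0,"az": 0,"claw": 0},
    {"x": 3,"y": 0,"z": -0.42,"ax": 0,"ay": 0,"az": 0,"claw": 0},
    {"x": 3,"y": 0,"z": -0.42,"ax": 0,"ay": 0,"az": 0,"claw": 0},
    {"x": 3,"y": 0,"z": -0.42,"ax": 0,"ay": 0,"az": 0,"claw": 0},
    {"x": 3,"y": 0,"z": -0.42,"ax": 0,"ay": 0,"az": 0,"claw": 0},
    {"x": 3,"y": 0,"z": -0.42,"ax": 0,"ay": 0,"az": 0,"claw": 0},
    {"x": 3,"y": 0,"z": -0.42,"ax": 0,"ay": 0,"az": 0,"claw": 0},
    {"x": 3,"y": 0,"z": -0.42,"ax": 0,"ay": 0,"az": 0,"claw": 0},
    {"x": 3,"y": 0,"z": -0.42,"ax": 0,"ay": 0,"az": 0,"claw": 0},
  ],
)

```text
t: 8.3
tool_pos: [0.584, 0.0184, 0.0631]
tcp_rot: [-0.0, 0.979, -0.202, -0.0]
force: [-1.7, 0.2, 1.4]
finger_gap: 0.0008
grip_force: 0.9
```

```bash
cat > sc.py <<'E'
from h import *
from station import ctrl
import sys
rep(ctrl.get_state())
d=ctrl.get_image("scene")
cv2.imwrite(f"pics/s{sys.argv[1]}.png",cv2.resize(d["img"][110:260,100:260,::-1],None,fx=4,fy=4))
E
python3 sc.py 1
```

```text
t 8.3 disp x,y mm -37.45926132003257 33.80358158266368 z 0.06306059620740806 yaw -23.274414246706122 tz [-0.  0. -1.] F [-1.66  0.23  1.37] gap 0.0008087448146800629
```

View pics/s1.png

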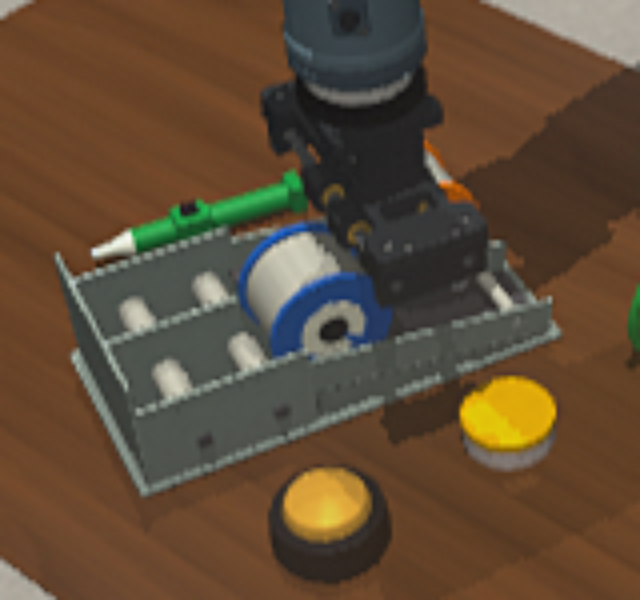

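The scene view shows the reel upright in the left lane, centred near (333,325) in the crop, with the fingers behind it, short of the front roller. Pump, tin and cleaner haven't moved. I continue toward the crest.

Emit:
play_rows(
  motion=[
    {"x": 2,"y": 0,"z": -0.28,"ax": 0,"ay": 0,"az": 0,"claw": 0},
    {"x": 3,"y": 0,"z": -0.42,"ax": 0,"ay": 0,"az": 0,"claw": 0},
    {"x": 3,"y": 0,"z": -0.42,"ax": 0,"ay": 0,"az": 0,"claw": 0},
    {"x": 3,"y": 0,"z": -0.42,"ax": 0,"ay": 0,"az": 0,"claw": 0},
    {"x": 3,"y": 0,"z": -0.42,"ax": 0,"ay": 0,"az": 0,"claw": 0},
    {"x": 3,"y": 0,"z": -0.42,"ax": 0,"ay": 0,"az": 0,"claw": 0},
    {"x": 3,"y": 0,"z": -0.42,"ax": 0,"ay": 0,"az": 0,"claw": 0},
    {"x": 3,"y": 0,"z": -0.42,"ax": 0,"ay": 0,"az": 0,"claw": 0},
    {"x": 3,"y": 0,"z": -0.42,"ax": 0,"ay": 0,"az": 0,"claw": 0},
    {"x": 3,"y": 0,"z": -0.42,"ax": 0,"ay": 0,"az": 0,"claw": 0},
    {"x": 2,"y": 0,"z": -0.28,"ax": 0,"ay": 0,"az": 0,"claw": 0},
    {"x": 2,"y": 0,"z": -0.28,"ax": 0,"ay": 0,"az": 0,"claw": 0},
    {"x": 2,"y": 0,"z": -0.28,"ax": 0,"ay": 0,"az": 0,"claw": 0},
    {"x": 2,"y": 0,"z": -0.28,"ax": 0,"ay": 0,"az": 0,"claw": 0},
    {"x": 2,"y": 0,"z": 0,"ax": 0,"ay": 0,"az": 0,"claw": 0},
    {"x": 2,"y": 0,"z": 0,"ax": 0,"ay": 0,"az": 0,"claw": 0},
  ],
)

```text
t: 9.95
tool_pos: [0.6219, 0.0021, 0.0683]
tcp_rot: [0.0, 0.979, -0.202, 0.0]
force: [-0.4, 0.4, 0.6]
finger_gap: 0.0005
grip_force: 0.1
```

Emit:
play_rows(
  motion=[
    {"x": 2,"y": 0,"z": 0,"ax": 0,"ay": 0,"az": 0,"claw": 0},
    {"x": 2,"y": 0,"z": 0,"ax": 0,"ay": 0,"az": 0,"claw": 0},
    {"x": 2,"y": 0,"z": 0,"ax": 0,"ay": 0,"az": 0,"claw": 0},
    {"x": 2,"y": 0,"z": 0,"ax": 0,"ay": 0,"az": 0,"claw": 0},
    {"x": 2,"y": 0,"z": 0,"ax": 0,"ay": 0,"az": 0,"claw": 0},
  ],
)

```text
t: 10.45
tool_pos: [0.6308, -0.0017, 0.0682]
tcp_rot: [-0.0, 0.979, -0.202, 0.0]
force: [0.2, 0.3, 0.4]
finger_gap: 0.0006
grip_force: 0.0
```

```bash
python3 sc.py 2
```

```text
t 10.45 disp x,y mm 13.500512208625594 33.796622814519964 z 0.06820080131609814 yaw -23.276500921116288 tz [ 0. -0. -1.] F [0.18 0.34 0.44] gap 0.000594699811597853
```

View pics/s2.png

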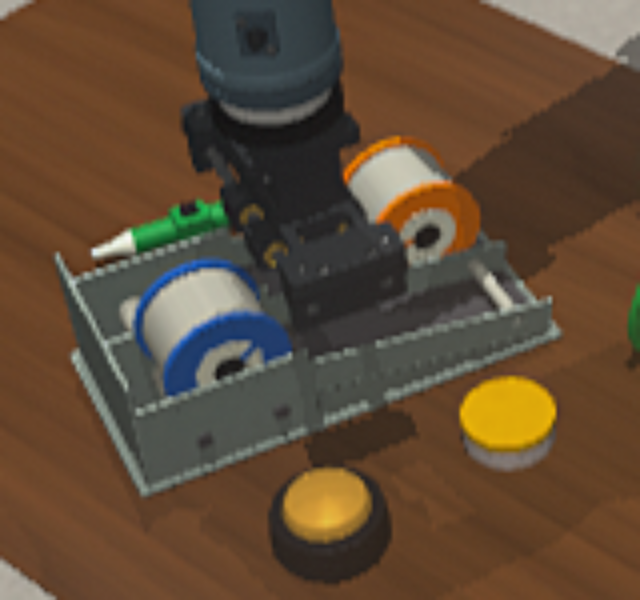

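Contact force is zero and the reel has dropped between the rollers, with its hub near (230,370) in the crop. The orange reel is still at the foot. I back off, rise, and check the position.

Emit:
play_rows(
  motion=[
    {"x": -5,"y": 0,"z": 0,"ax": 0,"ay": 0,"az": 0,"claw": 0},
    {"x": -10,"y": 0,"z": 0,"ax": 0,"ay": 0,"az": 0,"claw": 0},
    {"x": -10,"y": 0,"z": 0,"ax": 0,"ay": 0,"az": 0,"claw": 0},
    {"x": 0,"y": 0,"z": -15,"ax": 0,"ay": 0,"az": 0,"claw": 0},
    {"x": 0,"y": 0,"z": -25,"ax": 0,"ay": 0,"az": 0,"claw": 0},
    {"x": 0,"y": 0,"z": -25,"ax": 0,"ay": 0,"az": 0,"claw": 0},
    {"x": 0,"y": 0,"z": -25,"ax": 0,"ay": 0,"az": 0,"claw": 0},
    {"x": -25,"y": 0,"z": -25,"ax": 0,"ay": 0,"az": 0,"claw": 0},
    {"x": -30,"y": 0,"z": -15,"ax": 0,"ay": 0,"az": 0,"claw": 0},
    {"x": -30,"y": 0,"z": 0,"ax": 0,"ay": 0,"az": 0,"claw": 0},
    {"x": -30,"y": 0,"z": 0,"ax": 0,"ay": 0,"az": 0,"claw": 0},
    {"x": -30,"y": 0,"z": 0,"ax": 0,"ay": 0,"az": 0,"claw": 0},
    {"x": -10,"y": 0,"z": 0,"ax": 0,"ay": 0,"az": 0,"claw": 0},
    {"x": 0,"y": 0,"z": 0,"ax": 0,"ay": 0,"az": 0,"claw": 0},
    {"x": 0,"y": 0,"z": 0,"ax": 0,"ay": 0,"az": 0,"claw": 0},
  ],
)

```text
t: 12.0
tool_pos: [0.4665, 0.0691, 0.1992]
tcp_rot: [-0.0, 0.979, -0.202, 0.001]
force: [0.5, -0.6, -0.1]
finger_gap: 0.0004
grip_force: 0.0
```

```bash
python3 - <<'E'
from h import *
from station import ctrl
rep(ctrl.get_state());W=lambda x,y:F+(x+.085)*EX+(y-.033)*EY
w=ctrl.get_image("wrist");d=ctrl.get_image("scene");D=pickle.load(open("d0.pkl","rb"))
for n,im,dd in(("wrist",w["img"],w),("scene",d["img"],d)):
  m=cv2.inRange(cv2.cvtColor(im,cv2.COLOR_RGB2HSV),(105,150,60),(125,255,255));k,_,st,c=cv2.connectedComponentsWithStats(m)
  for i in range(1,k):
    if st[i,4]>25:
        p=ray(dd,[c[i]],.072)[0];p=((p-F)@EX*1e3-85,(p-F)@EY*1e3+33)
        if abs(p[0])<200 and abs(p[1])<120: print(n,st[i].tolist(),c[i].round(1),np.round(p,1))
print("exp hub",proj(d,[*W(.075,.062),.072]))
c=cv2.resize(d["img"][110:260,100:260,::-1],None,fx=4,fy=4)
p=(proj(d,[*W(.075,.062),.072])[0]-[100,110])*4+1.5
cv2.drawMarker(c,tuple(int(q) for q in p),(255,0,255),0,14,1)
cv2.imwrite("pics/s3.png",c)
E
```

```text
t 12.0 disp x,y mm -165.43846660684503 33.88290080764064 z 0.19920112696633552 yaw -23.27230901200962 tz [ 2.4e-03 -4.0e-04 -1.0e+00] F [ 0.48 -0.63 -0.14] gap 0.0004113856396490064
scene [134, 175, 30, 23, 83] [145.1 181.3] [ 75.6 -20.6]
scene [141, 188, 32, 21, 269] [154.9 196. ] [73.  41.7]
exp hub [[157.0663932  201.36337755]]
```

View pics/s3.png

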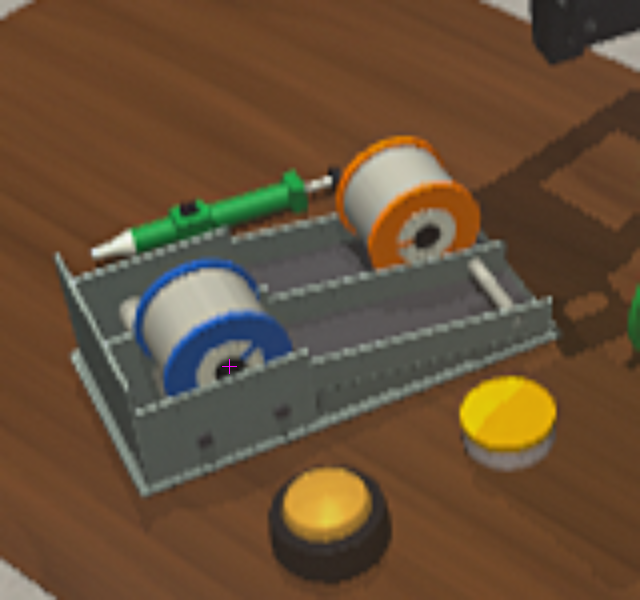

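The blue reel's hub lies within about 2 mm of the expected seat marker at (229,367), and the orange reel and the loose items are where they were. I'm handing in.

```bash
python3 -c "
from station import ctrl
print(ctrl.close_job())"
```

```text
the job is handed in; nothing more can be done
None
```

I pushed the blue reel up the left lane and it sits at rest on both rollers, within about 2 mm of the seat in the last picture; the orange reel and loose items look unmoved, and the job is handed in (about 12 s used, verdict not shown).

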